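Set the table cruet with the full pepper mills, empties aside for refilling

TASK

The three pepper mills look alike, but some are full and some are empty, which only their weight in the hand can tell. Stand every full (heavy) mill in a well of the wooden cruet stand, fully down in the well, and stand every empty (light) one in the roasting tin for refilling. Put them down gently and upright, do not tip one over, and leave the honey, the salt shaker and the lemon where they are.

Things in the scene. Friction and masses are not known exactly. Their poses are not given: they have to be found in the camera images.
- mill_a: a wooden pepper mill, 170 high: foot 58 diameter, round head 49 diameter from 123 to 159 above the foot (grip there; it can swing a few degrees about the line between the fingers, moving the foot up to 10), small steel nut on top. Origin at the foot's centre, z up. Opaque. Empty it weighs about 0.23 kg, full about 0.47 (each within 0.03); any of the three may be either.
- mill_b: a second wooden pepper mill, 170 high: foot 58 diameter, round head 49 diameter from 123 to 159 above the foot (grip there; it can swing a few degrees about the line between the fingers, moving the foot up to 10), small steel nut on top. Origin at the foot's centre, z up. Opaque. Empty it weighs about 0.23 kg, full about 0.47 (each within 0.03); any of the three may be either.
- mill_c: a third wooden pepper mill, 170 high: foot 58 diameter, round head 49 diameter from 123 to 159 above the foot (grip there; it can swing a few degrees about the line between the fingers, moving the foot up to 10), small steel nut on top. Origin at the foot's centre, z up. Opaque. Empty it weighs about 0.23 kg, full about 0.47 (each within 0.03); any of the three may be either.
- cruet_stand: fixed oak block, 196 long (its x) by 96 wide (its y) by 32 high, with two round wells side by side along its length and a steel wire hoop handle standing between them (across its width, 68 wide, top 146 above the worktop). Origin at the centre of its underside, z up.
- well_a (a point): centre of the floor of one well of the cruet stand: 70 diameter, 20 deep, its floor 12 above the worktop and its mouth 32 above it; mouth chamfered by 3. 52 from the middle of the stand.
- well_b (a point): centre of the floor of the other well, 104 from well_a along the stand, the same size.
- roasting_tin: fixed dark roasting tin, 206 (its x) by 241 (its y) over the rim and 76 high; flat floor 4 above the worktop, 148 by 184 usable. Origin at the centre of its underside, z up. Empty mills go here, anywhere on its floor.
- honey: bystander: glass honey jar, 58 by 62, 99 high, behind the work. Origin at the centre of its underside.
- salt_shaker: bystander: white salt shaker with a grey cap, 44 diameter, 90 high, behind the work. Origin at the centre of its underside.
- lemon: bystander: lemon, 83 long, 58 thick, behind the work. Origin under its centre.

How it is judged:
By the outcome, as a careful person would: the job done as asked, in the order asked, and still so for the second after the job is handed in, with the robot touching nothing.
It also fails if it takes over 67 s, if anything falls off the work surface, if the arm or the gripper's body presses on something with over 40 N, if the wrist force passes 120 N, or if a joint passes its speed limit or range.

ROBOT

A 7-joint arm with a two-finger parallel gripper is mounted at the origin on a cart in front of the work surface, level with it; the furniture and walls round the work are solid. World frame = base frame: x ahead of the robot, y to its left, z up, the work surface at z = 0. Lengths are in m, angles in rad, forces in N, time in s.
With the tool pointing down it reaches from about 0.425 to 0.875 m from the base axis. Payload 4.7 kg.
Tool frame: the origin (TCP) lies midway between the tips of the shut fingers; the grasp point (between the pads) lies 19 mm behind it; z points along the fingers, y is the line along which they close (so a half turn about z gives the same grasp; the last joint's range is limited). The gripper opens to 87 mm and grips with 3 to 60 N. Pads are 19 mm wide; open, the fingers measure 117 mm over their backs; the gripper's body (75 mm by 190 mm) begins 51 mm behind the grasp point.
Start: joints at [1.176, 0.321, -0.07, 1.45, 0.023, 1.371, -0.057], TCP at [0.258, -0.596, 0.223] pointing down, gripper open.
Joint ranges: [-2.86, 2.86], [-0.3, 2.09], [-1.38, 1.24], [0.06, 2.45], [-1.56, 4.7], [0.09, 2.05], [-2.69, 2.69]. Speed limits (rad/s): [2.57, 2.57, 3.14, 3.14, 3.14, 3.14, 3.14].

INTERFACE

Orientations are given as a rotation vector (axis times angle).
In Python, from bench import ctrl, camrig, workorder, get_state gives the robot as it stands (ctrl), with the cameras (camrig), the job (workorder) and the readings as plain functions.
- The arm moves only by the shell command python3 inch.py [FORCE], which reads ROWS from standard input. ROWS is a JSON list of rows, 1 to 20 of them, each an object with the fields x, y, z (the shift in m), turn (a turn about the tool's z in rad), finger_gap (the opening from 0.0 (shut) to 1.0 (fully open)); a field left out counts as zero (the opening has to be given); each row is the pose to reach, as a shift and turn from the pose commanded when the command began, along the tool's axes at that moment; what a row does not reach only later rows make up. A row lasts 1/10 s, in which the tool goes at most 0.05 m and 0.15 rad, less where a joint would pass 70% of its speed; a pose out of reach is approached as far as the arm can. The fingers move at their own pace and stop on an object; FORCE is the grip in N (left out, the last holds). Time passes only in rows, so rows that do not move let the fingers close. It prints the time, the measured TCP pose, the force, the opening and the grip force at its end. Input that does not fit is refused with a message, and nothing moves.
- get_state(): the state, without advancing time (a new reading comes with each control period).
- camrig.get_image(name): name is "side" or "top"; returns the picture (384x512x3 uint8, red, green, blue); there is no depth.
- camrig.camera_model(name): a dict with "vertical_fov" (degrees; the focal length in pixels is half the picture's height over the tangent of half this angle, whatever the lens; pixels are square), "cx", "cy" (the principal point, pixels), "k1" (the pictures are not rectified: a ray, as slopes to the right and down, at radius r is drawn at 1 + k1 r^2 times it, then the intrinsics apply), "rvec" (rotation vector, rad) and "tvec" (3), from world to camera coordinates, as OpenCV has them. Camera axes: x right, y down, z forward; pixel columns grow to the right and rows downward; lengths in m; the calibration is good to about 2 mm. A picture is of the moment at which its call begins. camera_model takes no time and is no camera call.
- workorder.close_job(): hands the job in; it is judged then, once.
The state is a dict: "time": time; "joint_positions": joint angles; "qd": joint speeds; "joint_torque": joint torques, N m; "position": TCP position; "tool_rot": TCP orientation; "ft_force": force on the tool from outside, world axes, zero at the start; "torque": the same for the moment, N m; "grip_width": opening from 0.0 (shut) to 1.0 (fully open); "grip_force": force on a finger pad.
Only numpy, scipy, OpenCV 4.12 (cv2) and the standard library are available. Lean on these libraries where they do the work, as an engineer would, in place of code of your own. Each camera call takes 0.05 s, during which the arm holds its last target. There are 200 camera calls.

## Working session

There is one attempt and no reset: what is moved stays moved. The work goes in short steps, Python scripts to look and compute and a shell command to move; the robot and the scene stay as the last step left them, time stands still between calls to the robot, and variables do not carry over. Pictures are saved under pics/ and viewed, at most 10 in all, crops included, and the job is handed in when it is done.

```bash
ls; mkdir -p pics; python3 - <<'E'
from bench import ctrl, camrig, workorder, get_state
import cv2
for n in("side","top"):
    cv2.imwrite(f"pics/{n}0.png",camrig.get_image(n)[...,::-1]); print(n,camrig.camera_model(n))
s=get_state(); print(s)
E
```

```text
bench.py
inch.py
pics
side {'vertical_fov': 49.34423079195083, 'cx': 256.22518127817585, 'cy': 193.07310829696894, 'k1': -0.04410396212382854, 'rvec': array([ 0.54157759, -2.36272876,  1.60900725]), 'tvec': array([0.54844877, 0.12186498, 1.10171602])}
top {'vertical_fov': 43.62806816988702, 'cx': 253.5165096606448, 'cy': 185.68764694416546, 'k1': 0.0035281101717026344, 'rvec': array([ 2.13071414, -2.10500212,  0.19442612]), 'tvec': array([0.0398965 , 0.60307467, 1.2339278 ])}
{'time': 0.1, 'joint_positions': array([ 1.17613109,  0.32176781, -0.07007342,  1.45152811,  0.02261453,
        1.37080733, -0.05685943]), 'qd': array([ 1.97723938e-04, -1.86835859e-03, -1.78181525e-03, -2.60758440e-03,
       -8.13527612e-04,  1.71775403e-03,  9.44624896e-05]), 'joint_torque': array([-1.71807174e-04, -4.92571557e+01, -4.05735550e-01, -3.13396668e+01,
       -6.41230540e-02,  3.95461684e-02,  6.22866060e-05]), 'position': array([ 0.25811035, -0.59602487,  0.221571  ]), 'tool_rot': array([-3.07455803e+00, -6.37380923e-01,  7.17270503e-04]), 'ft_force': array([ 0.20636584,  0.03089619, -0.16221227]), 'torque': array([ 0.00600004, -0.00071734, -0.0383483 ]), 'grip_force': 0.0, 'grip_width': 1.0025075047956054}
```

View pics/side0.png

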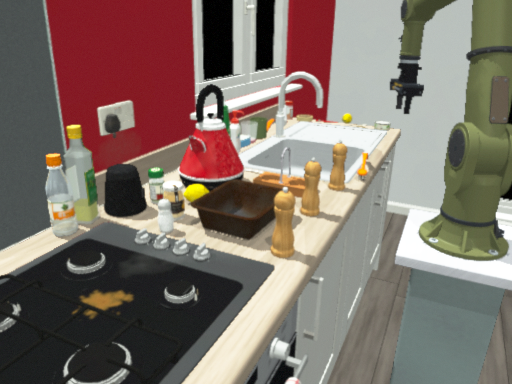

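View pics/top0.png

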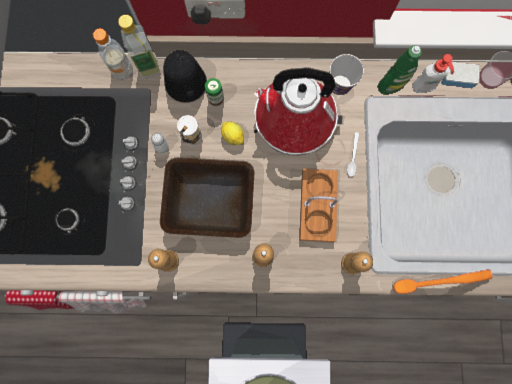

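The side view shows the three mills at about (284,222), (311,187) and (339,165), the tin at (237,208), and the stand behind the mills. In the top view the mill heads are at about (157,260), (263,253) and (364,262). The tin is centred near (207,198). The stand is at (319,205), with wells near (320,183) and (319,218).

```bash
cat > h.py <<'E'
import numpy as np, cv2
from bench import ctrl, camrig, workorder, get_state
def cam(n):
    m=camrig.camera_model(n); f=192/np.tan(np.radians(m["vertical_fov"])/2)
    return m, np.array([[f,0,m["cx"]],[0,f,m["cy"]],[0,0,1]]), np.array([m["k1"],0,0,0,0.]), cv2.Rodrigues(m["rvec"])[0]
def ray(n,px):
    m,K,d,R=cam(n); u=cv2.undistortPoints(np.array([[px]],float),K,d)[0,0]
    return -R.T@m["tvec"], R.T@np.array([u[0],u[1],1])
def plane(n,px,z):
    o,v=ray(n,px); return o+v*(z-o[2])/v[2]
def proj(n,P):
    m,K,d,R=cam(n); return cv2.projectPoints(np.array(P,float).reshape(-1,1,3),m["rvec"],m["tvec"],K,d)[0][:,0]
def tri(p,q):
    o1,v1=ray("top",p);o2,v2=ray("side",q)
    t=np.linalg.lstsq(np.c_[v1,-v2],o2-o1,rcond=None)[0]; a=o1+v1*t[0];b=o2+v2*t[1]
    return (a+b)/2,np.linalg.norm(a-b)
E
python3 - <<'E'
from h import *
t=cv2.imread("pics/top0.png")
c=cv2.resize(t[150:280,145:385],None,fx=3.3,fy=3.3,interpolation=cv2.INTER_CUBIC);cv2.imwrite("pics/c1.png",c)
s=cv2.imread("pics/side0.png")
c=cv2.resize(s[130:265,180:360],None,fx=4.4,fy=4.4,interpolation=cv2.INTER_CUBIC);cv2.imwrite("pics/c2.png",c)
for n,im in(("top",t),("side",s)):
    h=cv2.cvtColor(im,cv2.COLOR_BGR2HSV)
    m=cv2.inRange(h,(8,120,90),(22,255,255))
    k,l,st,ce=cv2.connectedComponentsWithStats(m)
    print(n,[(st[i].tolist(),ce[i].round(1).tolist()) for i in range(1,k) if st[i,4]>60])
for p in((157,260),(263,253),(364,262)): print(plane("top",p,.16))
E
```

```text
top [([119, 19, 16, 14, 78], [128.2, 27.5]), ([93, 28, 15, 17, 193], [100.2, 35.8]), ([31, 161, 29, 30, 455], [45.7, 175.1]), ([300, 169, 38, 73, 2349], [318.3, 205.6]), ([253, 244, 20, 22, 293], [262.9, 254.8]), ([149, 250, 29, 21, 419], [163.5, 259.3]), ([342, 252, 30, 22, 420], [356.6, 262.2]), ([394, 270, 98, 24, 831], [440.8, 281.1])]
side [([329, 144, 18, 46, 559], [337.9, 167.4]), ([46, 153, 16, 14, 160], [53.4, 160.1]), ([358, 153, 10, 23, 104], [363.2, 165.5]), ([252, 162, 69, 95, 2659], [290.7, 203.9]), ([53, 208, 22, 12, 133], [63.7, 214.2]), ([80, 291, 53, 19, 604], [106.2, 299.1])]
[0.39802894 0.27624237 0.16      ]
[0.41787682 0.02134279 0.16      ]
[ 0.39951898 -0.22099401  0.16      ]
```

View pics/c1.png

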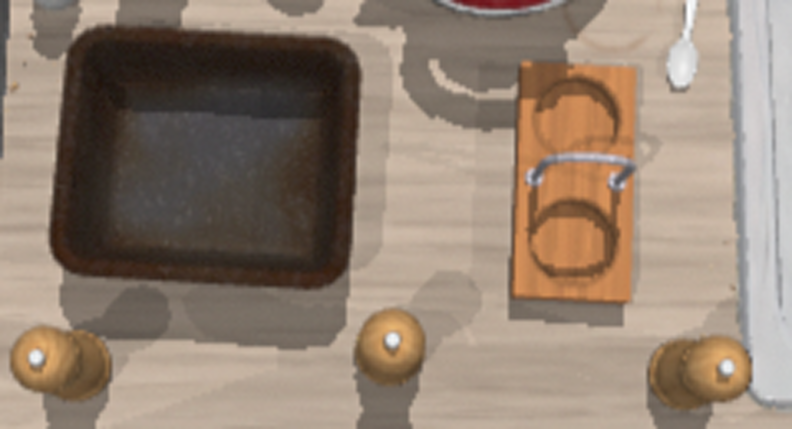

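View pics/c2.png

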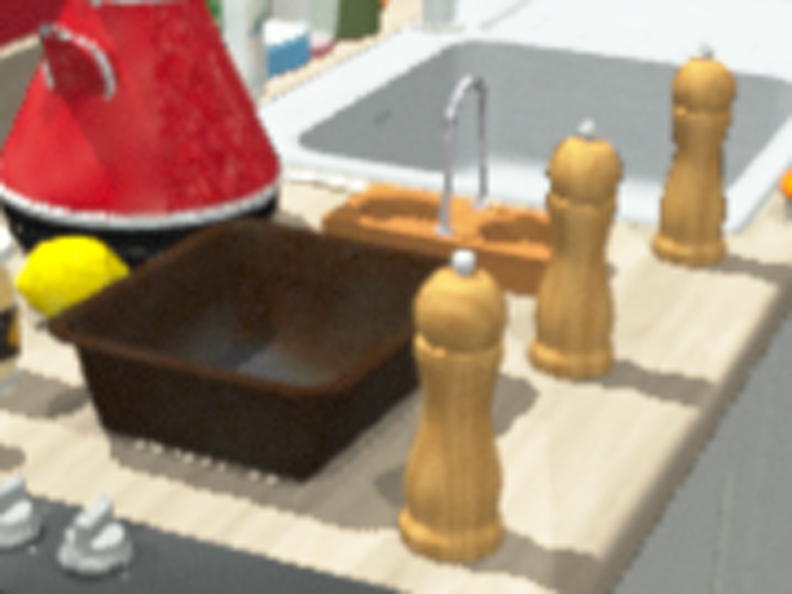

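The top crop shows the nuts at (36,357), (392,340) and (726,368), with the stand's top corners at (521,60), (637,66), (631,302) and (514,297). The side crop shows the nuts at (462,262), (587,128) and (705,50). All the mills stand upright.

```bash
python3 - <<'E'
from h import *
np.set_printoptions(precision=4,suppress=True)
T=lambda p:((np.array(p)+.5)/3.3-.5+[145,150]); S=lambda p:((np.array(p)+.5)/4.4-.5+[180,130])
for a,b in(((36,357),(462,262)),((392,340),(587,128)),((726,368),(705,50))):
    print(*tri(T(a),S(b)),plane("top",T(a),.166),plane("side",S(b),.166))
t=cv2.imread("pics/top0.png");h=cv2.cvtColor(t,cv2.COLOR_BGR2HSV)
m=cv2.inRange(h,(5,130,90),(22,255,255));m[:, :296]=0;m[:,342:]=0;m[245:]=0;m[:165]=0
c=max(cv2.findContours(cv2.morphologyEx(m,cv2.MORPH_CLOSE,np.ones((9,9))),0,1)[0],key=cv2.contourArea)
def box(c,z):
    b=cv2.boxPoints(cv2.minAreaRect(c.astype(np.float32)));P=np.array([plane("top",p,z)[:2] for p in b]);e=np.roll(P,-1,0)-P
    print("box",P.mean(0),np.linalg.norm(e,axis=1),np.degrees(np.arctan2(e[:,1],e[:,0])))
box(c,.03)
P=[plane("top",T(p),.032)[:2] for p in((521,60),(637,66),(631,302),(514,297))];print("hand",np.mean(P,0),P[0]-P[3],P[1]-P[2])
print("wells",plane("top",T((577,112)),.032),plane("top",T((572,238)),.032))
m=(t.max(2)<85).astype(np.uint8);m[:155]=0;m[240:]=0;m[:,:156]=0;m[:,260:]=0
m=cv2.morphologyEx(m,cv2.MORPH_CLOSE,np.ones((15,15)));m=cv2.morphologyEx(m,cv2.MORPH_OPEN,np.ones((9,9)))
c=max(cv2.findContours(m,0,1)[0],key=cv2.contourArea);print(cv2.boundingRect(c));box(c,.076)
P=[plane("top",T(p),.076)[:2] for p in((70,28),(357,40),(345,288),(52,273))];print("tin hand",np.mean(P,0),P[0]-P[3],P[1]-P[2],P[1]-P[0])
# handle posts
print("handle top", plane("top",T((585,157)),.146), "posts",plane("top",T((533,180)),.032),plane("top",T((617,182)),.032))
s=get_state();R=cv2.Rodrigues(s["tool_rot"])[0];print(R)
E
```

```text
[0.4041 0.2794 0.165 ] 0.002454623833671637 [0.4029 0.2787 0.166 ] [0.4044 0.282  0.166 ]
[0.4196 0.0207 0.1662] 0.0025980422082593248 [0.4183 0.0204 0.166 ] [0.4211 0.0202 0.166 ]
[ 0.4036 -0.221   0.1649] 0.004628013372410252 [ 0.4013 -0.2213  0.166 ] [ 0.4048 -0.2161  0.166 ]
box [ 0.5575 -0.1311] [0.1962 0.0979 0.196  0.0952] [ -2.7009 -91.806  176.5005  88.3266]
hand [ 0.5586 -0.132 ] [ 0.1981 -0.007 ] [ 0.1969 -0.0089]
wells [ 0.6155 -0.1337  0.032 ] [ 0.5101 -0.1283  0.032 ]
(161, 158, 93, 79)
box [0.5686 0.1695] [0.2054 0.2437 0.2045 0.2364] [ -0.8759 -93.1941 177.0724  86.9756]
tin hand [0.5679 0.1695] [ 0.1995 -0.0048] [ 0.2011 -0.0068] [-0.0074 -0.2338]
handle top [ 0.5582 -0.1244  0.146 ] posts [ 0.5578 -0.0967  0.032 ] [ 0.557  -0.1659  0.032 ]
[[ 0.9176  0.3975 -0.0008]
 [ 0.3975 -0.9176  0.0015]
 [-0.0001 -0.0017 -1.    ]]
```

```bash
echo '[{"x":0.1, "y":-0.1, "z":-0.02, "turn":0.15, "finger_gap":1}, {"x":0.2, "y":-0.2, "z":-0.02, "turn":0.3, "finger_gap":1}, {"x":0.282, "y":-0.288, "z":-0.02, "turn":0.409, "finger_gap":1}, {"x":0.282, "y":-0.288, "z":-0.02, "turn":0.409, "finger_gap":1}, {"x":0.282, "y":-0.288, "z":-0.02, "turn":0.409, "finger_gap":1}, {"x":0.282, "y":-0.288, "z":-0.02, "turn":0.409, "finger_gap":1}, {"x":0.282, "y":-0.288, "z":-0.02, "turn":0.409, "finger_gap":1}, {"x":0.282, "y":-0.288, "z":-0.02, "turn":0.409, "finger_gap":1}, {"x":0.282, "y":-0.288, "z":-0.02, "turn":0.409, "finger_gap":1}, {"x":0.282, "y":-0.288, "z":-0.02, "turn":0.409, "finger_gap":1}, {"x":0.282, "y":-0.288, "z":-0.02, "turn":0.409, "finger_gap":1}, {"x":0.282, "y":-0.288, "z":-0.02, "turn":0.409, "finger_gap":1}, {"x":0.282, "y":-0.288, "z":-0.02, "turn":0.409, "finger_gap":1}]' | python3 inch.py 25
cat > st.py <<'E'
from h import *
import sys
np.set_printoptions(precision=4,suppress=True)
s=get_state();R=cv2.Rodrigues(s["tool_rot"])[0]
print(s["time"],"p",s["position"],"q",s["joint_positions"],"F",s["ft_force"],"w",s["grip_width"],s["grip_force"],"yaw",np.degrees(np.arctan2(R[1,0],R[0,0])))
if len(sys.argv)>3: print("tool shift",R.T@(np.array(sys.argv[1:4],float)-s["position"]))
E
python3 st.py 0.4025 -0.22 0.122
```

```text
time: 1.4
position: [0.402, -0.2214, 0.2422]
tool_rot: [-3.141, 0.005, 0.001]
ft_force: [-0.2, -0.3, -0.1]
grip_width: 0.999
grip_force: 0.0
1.4 p [ 0.402  -0.2214  0.2422] q [ 0.8004 -0.0867 -0.3319  1.8588 -0.029   1.3655 -1.0981] F [-0.2156 -0.2601 -0.0703] w 0.9990675023627827 0.0 yaw -0.16587416204854888
tool shift [ 0.0005 -0.0013  0.1202]
```

```bash
echo '[{"x":0.001, "y":-0.001, "z":0.04, "finger_gap":1}, {"x":0.001, "y":-0.001, "z":0.08, "finger_gap":1}, {"x":0.001, "y":-0.001, "z":0.105, "finger_gap":1}, {"x":0.001, "y":-0.001, "z":0.12, "finger_gap":1}, {"x":0.001, "y":-0.001, "z":0.12, "finger_gap":1}, {"x":0.001, "y":-0.001, "z":0.12, "finger_gap":0}, {"x":0.001, "y":-0.001, "z":0.12, "finger_gap":0}, {"x":0.001, "y":-0.001, "z":0.12, "finger_gap":0}, {"x":0.001, "y":-0.001, "z":0.12, "finger_gap":0}, {"x":0.001, "y":-0.001, "z":0.12, "finger_gap":0}, {"x":0.001, "y":-0.001, "z":0.12, "finger_gap":0}, {"x":0.001, "y":-0.001, "z":0.12, "finger_gap":0}, {"x":0.001, "y":-0.001, "z":0.12, "finger_gap":0}]' | python3 inch.py 25; python3 st.py
```

```text
time: 2.7
position: [0.4041, -0.22, 0.1232]
tool_rot: [3.14, -0.001, 0.002]
ft_force: [0.0, -2.2, 3.7]
grip_width: 0.535
grip_force: 25.7
2.7 p [ 0.4041 -0.22    0.1232] q [ 0.7899  0.0069 -0.3491  2.0191  0.0037  1.1143 -1.1321] F [ 0.0159 -2.1563  3.7208] w 0.5352486824615501 25.707821126561612 yaw -0.024145356951091573
```

```bash
echo '[{"z":-0.005, "finger_gap":0}, {"z":-0.02, "finger_gap":0}, {"z":-0.045, "finger_gap":0}, {"z":-0.075, "finger_gap":0}, {"z":-0.105, "finger_gap":0}, {"z":-0.135, "finger_gap":0}, {"z":-0.165, "finger_gap":0}, {"z":-0.185, "finger_gap":0}, {"z":-0.19, "finger_gap":0}, {"z":-0.19, "finger_gap":0}, {"z":-0.19, "finger_gap":0}, {"z":-0.19, "finger_gap":0}, {"z":-0.19, "finger_gap":0}]' | python3 inch.py 30; python3 - <<'E'
from h import *
for n in("side","top"): cv2.imwrite(f"pics/{n}1.png",camrig.get_image(n)[...,::-1])
E
python3 st.py 0.506 -0.1294 0.32
```

```text
time: 4.0
position: [0.4031, -0.2188, 0.3113]
tool_rot: [-3.14, 0.0, 0.003]
ft_force: [-0.2, -0.7, -3.9]
grip_width: 0.535
grip_force: 30.9
4.1 p [ 0.4034 -0.2189  0.3119] q [ 0.8013 -0.1078 -0.3291  1.7399 -0.035   1.5049 -1.0946] F [ 0.3307 -1.0435 -5.2378] w 0.5349311734026604 30.892404180485755 yaw -0.009109280971958636
tool shift [ 0.1026 -0.0895 -0.0082]
```

```bash
for i in 1 2 3 4 5; do echo '[{"finger_gap":0}]' | python3 inch.py | grep ft_; done; python3 - <<'E'
from h import *
s=cv2.imread("pics/side1.png");cv2.imwrite("pics/c3.png",cv2.resize(s[60:260,230:430],None,fx=3,fy=3))
E
```

```text
ft_force: [0.3, -0.2, -4.5]
ft_force: [-0.1, 0.4, -4.9]
ft_force: [-0.4, -0.5, -5.2]
ft_force: [-0.1, -0.8, -4.3]
ft_force: [-0.5, 0.4, -4.3]
```

View pics/c3.png

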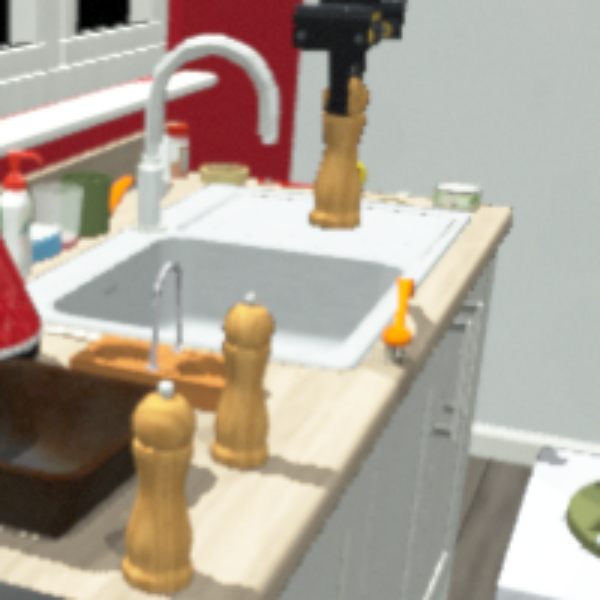

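The mill is held and reads about -4.7 N, so it is full. In the crop the foot centre is at about (335,217), left of the head at about (345,98), so the mill has swung a little.

```bash
cat >> h.py <<'E'
def footx(name,y,out=None,x=None):
    "mill hanging in plane y: mask in side picture -> x,z of points on its axis (midline per row)"
E
python3 - <<'E'
from h import *
np.set_printoptions(precision=4,suppress=True)
s=cv2.imread("pics/side1.png");h=cv2.cvtColor(s,cv2.COLOR_BGR2HSV)
m=cv2.inRange(h,(8,110,70),(24,255,255));m[140:]=0;m[:,:328]=0;m[:,356:]=0;m[:80]=0
def yplane(p,y): o,v=ray("side",p);return o+v*(y-o[1])/v[1]
for r in range(84,138,2):
    c=np.flatnonzero(m[r]); 
    if len(c)>5: print(r,c[0],c[-1],yplane(((c[0]+c[-1])/2,r),-.219)[[0,2]])
for z,k in((.19,"foot"),(.331,"head")): print(k,proj("side",[[.4034,-.219,z]]))
E
```

```text
90 338 351 [0.4051 0.3317]
92 338 352 [0.403  0.3256]
94 346 351 [0.3912 0.3203]
98 338 350 [0.4045 0.3066]
100 338 350 [0.4039 0.3003]
102 338 350 [0.4033 0.294 ]
104 338 349 [0.4044 0.2875]
106 338 349 [0.4038 0.2811]
108 339 348 [0.4032 0.2747]
110 338 348 [0.4042 0.2682]
112 338 348 [0.4037 0.2618]
114 337 348 [0.4047 0.2552]
116 337 349 [0.4025 0.2489]
118 336 349 [0.4035 0.2422]
120 335 350 [0.4029 0.2357]
122 334 349 [0.4056 0.2289]
124 335 349 [0.4034 0.2225]
126 336 349 [0.4012 0.2161]
128 336 348 [0.4022 0.2093]
130 334 348 [0.4049 0.2024]
132 334 349 [0.4027 0.1959]
134 335 348 [0.4021 0.1893]
foot [[341.1212 133.7402]]
head [[345.0172  90.2818]]
```

```bash
echo '[{"x":0.006, "y":-0.0025, "finger_gap":0}, {"x":0.021, "y":-0.0085, "finger_gap":0}, {"x":0.042, "y":-0.017, "finger_gap":0}, {"x":0.066, "y":-0.027, "finger_gap":0}, {"x":0.093, "y":-0.038, "finger_gap":0}, {"x":0.12, "y":-0.0495, "finger_gap":0}, {"x":0.145, "y":-0.06, "finger_gap":0}, {"x":0.166, "y":-0.068, "finger_gap":0}, {"x":0.183, "y":-0.075, "finger_gap":0}, {"x":0.195, "y":-0.08, "finger_gap":0}, {"x":0.203, "y":-0.0835, "finger_gap":0}, {"x":0.2075, "y":-0.0855, "finger_gap":0}, {"x":0.2075, "y":-0.0855, "z":0.02, "finger_gap":0}, {"x":0.2075, "y":-0.0855, "z":0.05, "finger_gap":0}, {"x":0.2075, "y":-0.0855, "z":0.08, "finger_gap":0}, {"x":0.2075, "y":-0.0855, "z":0.11, "finger_gap":0}, {"x":0.2075, "y":-0.0855, "z":0.125, "finger_gap":0}, {"x":0.2075, "y":-0.0855, "z":0.125, "finger_gap":0}, {"x":0.2075, "y":-0.0855, "z":0.125, "finger_gap":0}]' | python3 inch.py; python3 - <<'E'
from h import *
for n in("side","top"): cv2.imwrite(f"pics/{n}2.png",camrig.get_image(n)[...,::-1])
s=cv2.imread("pics/side2.png");t=cv2.imread("pics/top2.png")
cv2.imwrite("pics/c4.png",np.hstack([cv2.resize(s[90:220,220:350],(400,400),interpolation=2),cv2.resize(t[150:250,270:370],(400,400),interpolation=2)]))
E
python3 st.py 0.611 -0.1335 0.134
```

```text
time: 6.5
position: [0.6118, -0.134, 0.1888]
tool_rot: [3.141, -0.001, 0.002]
ft_force: [-0.3, -0.5, -4.4]
grip_width: 0.535
grip_force: 31.6
6.6 p [ 0.6125 -0.1338  0.1899] q [ 0.5628  0.3238 -0.4835  1.5469  0.1545  1.3051 -1.5105] F [ 0.0234 -0.3535 -4.9684] w 0.5373564839604394 31.582214247900993 yaw -0.01435805386011356
tool shift [-0.0017 -0.0004  0.0559]
```

View pics/c4.png

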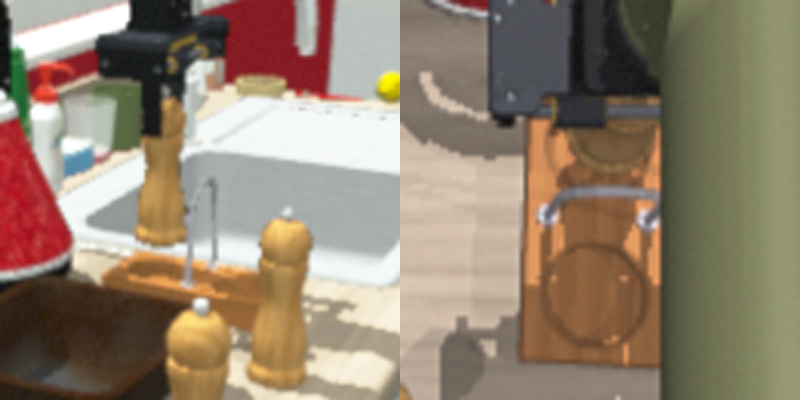

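In the crop the mill hangs upright above the far well, with its foot at about (162,238) in the left half. The near well's rim is now clear of the arm, centred near (596,296) in the right half. I'll check both numerically.

```bash
python3 - <<'E'
from h import *
np.set_printoptions(precision=4,suppress=True)
for l in((596,243),(596,350),(542,296),(650,296)): print("rim",plane("top",((l[0]-400+.5)/4-.5+270,(l[1]+.5)/4-.5+150),.032))
s=cv2.imread("pics/side2.png");h=cv2.cvtColor(s,cv2.COLOR_BGR2HSV)
m=cv2.inRange(h,(8,110,70),(24,255,255));m[170:]=0;m[:,:262]=0;m[:,284:]=0;m[:125]=0
def yplane(p,y): o,v=ray("side",p);return o+v*(y-o[1])/v[1]
for r in range(134,171,2):
    c=np.flatnonzero(m[r]); 
    if len(c)>5: print(r,c[0],c[-1],yplane(((c[0]+c[-1])/2,r),-.134)[[0,2]])
# stand outline in side: project expected corners at z=.032
c,sn=np.cos(np.radians(-2.3)),np.sin(np.radians(-2.3))
for u,v in((.098,.048),(-.098,.048),(.098,-.048)): print("corner",proj("side",[[.559+c*u-sn*v,-.1315+sn*u+c*v,.032]]))
E
```

```text
rim [ 0.5412 -0.1304  0.032 ]
rim [ 0.4687 -0.1294  0.032 ]
rim [ 0.5047 -0.0934  0.032 ]
rim [ 0.5055 -0.1664  0.032 ]
134 266 278 [0.6145 0.1819]
136 267 278 [0.6125 0.1754]
138 267 277 [0.6141 0.1684]
140 268 277 [0.6121 0.1618]
142 268 277 [0.6118 0.155 ]
144 269 277 [0.6098 0.1483]
146 268 277 [0.6114 0.1412]
148 267 277 [0.613  0.1341]
150 267 277 [0.6128 0.1272]
152 266 278 [0.6125 0.1202]
154 265 278 [0.6141 0.113 ]
156 265 278 [0.6139 0.106 ]
158 265 279 [0.6118 0.0992]
160 265 278 [0.6135 0.0919]
162 265 278 [0.6132 0.0848]
164 264 279 [0.613  0.0777]
166 264 279 [0.6128 0.0706]
168 267 277 [0.6107 0.0637]
corner [[253.3033 178.5835]]
corner [[307.4128 188.9594]]
corner [[265.8018 170.7658]]
```

```bash
echo '[{"x":-0.002, "z":0.005, "finger_gap":0}, {"x":-0.002, "z":0.015, "finger_gap":0}, {"x":-0.002, "z":0.025, "finger_gap":0}, {"x":-0.002, "z":0.032, "finger_gap":0}, {"x":-0.002, "z":0.036, "finger_gap":0}, {"x":-0.002, "z":0.04, "finger_gap":0}, {"x":-0.002, "z":0.043, "finger_gap":0}, {"x":-0.002, "z":0.045, "finger_gap":0}, {"x":-0.002, "z":0.045, "finger_gap":0}]' | python3 inch.py; python3 st.py 0.611 -0.1335 0.134
```

```text
time: 7.5
position: [0.6091, -0.1336, 0.1424]
tool_rot: [3.142, -0.0, -0.0]
ft_force: [-0.9, -0.0, -4.5]
grip_width: 0.533
grip_force: 31.6
7.5 p [ 0.6091 -0.1336  0.1424] q [ 0.5604  0.3533 -0.4781  1.6085  0.1703  1.2216 -1.522 ] F [-0.9232 -0.0427 -4.5337] w 0.5328303909506823 31.581596948672086 yaw -0.012221827420639956
tool shift [ 0.0019 -0.0001  0.0084]
```

```bash
echo '[{"z":0.002, "finger_gap":0}, {"z":0.004, "finger_gap":0}, {"z":0.005, "finger_gap":0}, {"z":0.006, "finger_gap":0}, {"z":0.006, "finger_gap":0}, {"z":0.006, "finger_gap":0}]' | python3 inch.py; echo '[{"z":0.001, "finger_gap":0}, {"z":0.002, "finger_gap":0}, {"z":0.002, "finger_gap":0}, {"z":0.002, "finger_gap":0}]' | python3 inch.py
```

```text
time: 8.1
position: [0.6092, -0.1336, 0.1366]
tool_rot: [3.141, -0.0, 0.0]
ft_force: [-0.6, 0.0, -5.3]
grip_width: 0.532
grip_force: 31.6
time: 8.5
position: [0.6096, -0.1338, 0.1352]
tool_rot: [3.141, -0.0, 0.002]
ft_force: [0.3, -0.5, -0.7]
grip_width: 0.536
grip_force: 31.8
```

```bash
echo '[{"z":0.001, "finger_gap":0}, {"z":0.001, "finger_gap":0.56}, {"z":0.001, "finger_gap":0.6}, {"z":0.001, "finger_gap":0.7}, {"z":0.001, "finger_gap":1}, {"z":0.001, "finger_gap":1}, {"z":0.001, "finger_gap":1}, {"z":0.001, "finger_gap":1}, {"z":-0.02, "finger_gap":1}, {"z":-0.06, "finger_gap":1}, {"z":-0.1, "finger_gap":1}, {"z":-0.14, "finger_gap":1}, {"z":-0.14, "finger_gap":1}, {"z":-0.14, "finger_gap":1}]' | python3 inch.py; python3 st.py 0.420 0.0205 0.25; python3 - <<'E'
from h import *
for n in("side","top"): cv2.imwrite(f"pics/{n}3.png",camrig.get_image(n)[...,::-1])
s=cv2.imread("pics/side3.png");t=cv2.imread("pics/top3.png")
cv2.imwrite("pics/c5.png",np.hstack([cv2.resize(s[90:260,200:370],(400,400),interpolation=2),cv2.resize(t[130:270,250:390],(400,400),interpolation=2)]))
E
```

```text
time: 9.9
position: [0.6095, -0.1338, 0.2751]
tool_rot: [3.141, -0.001, 0.002]
ft_force: [-0.1, 0.0, -1.4]
grip_width: 1.0
grip_force: 0.0
9.9 p [ 0.6095 -0.1338  0.2751] q [ 0.5652  0.2812 -0.4893  1.427   0.132   1.4645 -1.4926] F [-0.0601  0.0207 -1.4081] w 1.0003569202790659 0.0 yaw -0.019995588401432392
tool shift [-0.1896 -0.1542  0.0248]
```

View pics/c5.png

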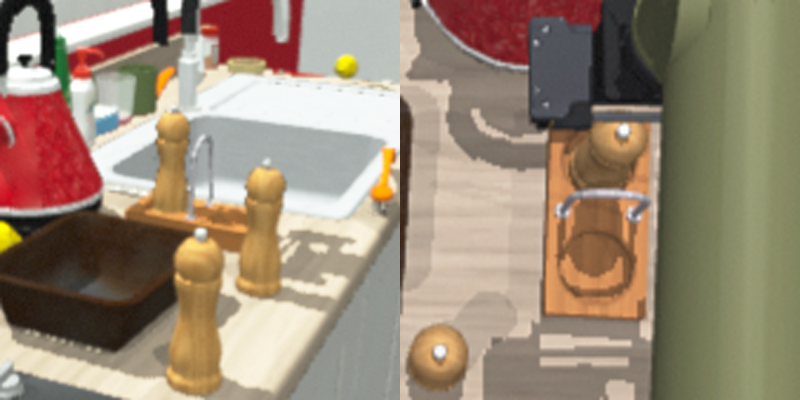

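The mill stands upright and seated in the far well. Next is the middle mill.

```bash
echo '[{"x":-0.03, "y":-0.025, "finger_gap":1}, {"x":-0.07, "y":-0.057, "finger_gap":1}, {"x":-0.11, "y":-0.09, "finger_gap":1}, {"x":-0.15, "y":-0.122, "finger_gap":1}, {"x":-0.175, "y":-0.142, "z":0.02, "finger_gap":1}, {"x":-0.1896, "y":-0.154, "z":0.03, "finger_gap":1}, {"x":-0.1896, "y":-0.154, "z":0.03, "finger_gap":1}, {"x":-0.1896, "y":-0.154, "z":0.03, "finger_gap":1}, {"x":-0.1896, "y":-0.154, "z":0.03, "finger_gap":1}, {"x":-0.1896, "y":-0.154, "z":0.03, "finger_gap":1}]' | python3 inch.py; python3 st.py 0.420 0.0205 0.122
```

```text
time: 11.0
position: [0.4204, 0.0197, 0.2446]
tool_rot: [-3.141, 0.002, 0.0]
ft_force: [0.8, 0.3, -0.2]
grip_width: 1.002
grip_force: 0.0
11.0 p [0.4204 0.0197 0.2446] q [ 0.5503 -0.1905 -0.5728  1.9219 -0.1056  1.3813 -1.5667] F [ 0.8195  0.2679 -0.2146] w 1.002429821677111 0.0 yaw -0.08915495260204404
tool shift [-0.0004 -0.0007  0.1226]
```

```bash
echo '[{"y":-0.001, "z":0.04, "finger_gap":1}, {"y":-0.001, "z":0.08, "finger_gap":1}, {"y":-0.001, "z":0.105, "finger_gap":1}, {"y":-0.001, "z":0.122, "finger_gap":1}, {"y":-0.001, "z":0.122, "finger_gap":1}, {"y":-0.001, "z":0.122, "finger_gap":1}, {"y":-0.001, "z":0.122, "finger_gap":0}, {"y":-0.001, "z":0.122, "finger_gap":0}, {"y":-0.001, "z":0.122, "finger_gap":0}, {"y":-0.001, "z":0.122, "finger_gap":0}, {"y":-0.001, "z":0.122, "finger_gap":0}, {"y":-0.001, "z":0.122, "finger_gap":0}, {"y":-0.001, "z":0.122, "finger_gap":0}, {"y":-0.001, "z":0.122, "finger_gap":0}]' | python3 inch.py 30;echo '[{"z":-0.005, "finger_gap":0}, {"z":-0.02, "finger_gap":0}, {"z":-0.045, "finger_gap":0}, {"z":-0.075, "finger_gap":0}, {"z":-0.105, "finger_gap":0}, {"z":-0.125, "finger_gap":0}, {"z":-0.135, "finger_gap":0}, {"z":-0.135, "finger_gap":0}, {"z":-0.135, "finger_gap":0}, {"z":-0.135, "finger_gap":0}]' | python3 inch.py; for i in 1 2 3 4 5 6; do echo '[{"finger_gap":0}]' | python3 inch.py | grep ft_; done;  python3 st.py 0.506 -0.1295 0.25;  python3 - <<'E'
from h import *
for n in("side","top"): cv2.imwrite(f"pics/{n}4.png",camrig.get_image(n)[...,::-1])
E
```

```text
time: 12.4
position: [0.4198, 0.0209, 0.1228]
tool_rot: [3.141, -0.001, 0.001]
ft_force: [-0.6, -1.7, 2.3]
grip_width: 0.532
grip_force: 30.6
time: 13.4
position: [0.4186, 0.0215, 0.2559]
tool_rot: [-3.141, 0.0, 0.005]
ft_force: [-1.0, -0.3, -5.3]
grip_width: 0.537
grip_force: 30.8
ft_force: [-0.0, -0.3, -4.7]
ft_force: [0.1, -0.0, -5.1]
ft_force: [-1.1, -0.6, -3.6]
ft_force: [-0.3, 0.2, -4.6]
ft_force: [0.3, 0.2, -4.1]
ft_force: [-0.9, 0.2, -4.3]
14.0 p [0.4196 0.0214 0.2576] q [ 0.5522 -0.199  -0.5732  1.9019 -0.1087  1.4083 -1.5653] F [-0.8814  0.1702 -4.3289] w 0.5320365719352139 30.79113314888673 yaw -0.010356012919712084
tool shift [0.0864 0.1509 0.0076]
```

```bash
echo '[{"x":0.004, "y":0.007, "finger_gap":0}, {"x":0.012, "y":0.021, "finger_gap":0}, {"x":0.023, "y":0.04, "finger_gap":0}, {"x":0.035, "y":0.061, "finger_gap":0}, {"x":0.047, "y":0.082, "finger_gap":0}, {"x":0.058, "y":0.101, "finger_gap":0}, {"x":0.068, "y":0.119, "finger_gap":0}, {"x":0.076, "y":0.133, "finger_gap":0}, {"x":0.081, "y":0.142, "finger_gap":0}, {"x":0.085, "y":0.149, "finger_gap":0}, {"x":0.0865, "y":0.1512, "finger_gap":0}, {"x":0.0865, "y":0.1512, "z":0.015, "finger_gap":0}, {"x":0.0865, "y":0.1512, "z":0.04, "finger_gap":0}, {"x":0.0865, "y":0.1512, "z":0.065, "finger_gap":0}, {"x":0.0865, "y":0.1512, "z":0.08, "finger_gap":0}, {"x":0.0865, "y":0.1512, "z":0.09, "finger_gap":0}, {"x":0.0865, "y":0.1512, "z":0.09, "finger_gap":0}, {"x":0.0865, "y":0.1512, "z":0.09, "finger_gap":0}, {"x":0.0865, "y":0.1512, "z":0.09, "finger_gap":0}]' | python3 inch.py; python3 st.py 0.506 -0.1298 0.134; python3 - <<'E'
from h import *
np.set_printoptions(precision=4,suppress=True)
for n in("side","top"): cv2.imwrite(f"pics/{n}5.png",camrig.get_image(n)[...,::-1])
s=cv2.imread("pics/side5.png");h=cv2.cvtColor(s,cv2.COLOR_BGR2HSV)
q=proj("side",[[.506,-.13,.16],[.506,-.13,.05]]).astype(int);print(q)
m=cv2.inRange(h,(8,110,70),(24,255,255))
def yplane(p,y): o,v=ray("side",p);return o+v*(y-o[1])/v[1]
for r in range(q[0,1]+6,q[1,1]+4,3):
    c=np.flatnonzero(m[r,q[1,0]-14:q[1,0]+15])+q[1,0]-14
    if len(c)>5: print(r,c[0],c[-1],yplane(((c[0]+c[-1])/2,r),-.13)[[0,2]])
E
```

```text
time: 16.0
position: [0.507, -0.13, 0.1688]
tool_rot: [3.141, -0.0, 0.004]
ft_force: [0.1, -0.9, -3.2]
grip_width: 0.536
grip_force: 31.3
16.0 p [ 0.507  -0.13    0.1688] q [ 0.6382  0.1107 -0.465   1.8231  0.0533  1.2174 -1.4136] F [ 0.1035 -0.8779 -3.1766] w 0.5360828255673321 31.279945793794468 yaw -0.0058724669957934085
tool shift [-0.0011 -0.0002  0.0348]
[[302 144]
 [300 176]]
150 296 306 [0.509  0.1423]
153 296 305 [0.5101 0.132 ]
156 296 305 [0.5095 0.1219]
159 295 306 [0.509  0.1117]
162 294 306 [0.5101 0.1013]
165 293 307 [0.5095 0.091 ]
168 294 307 [0.5072 0.081 ]
171 294 306 [0.5083 0.0704]
174 293 306 [0.5095 0.0597]
177 286 307 [0.5194 0.0475]
```

```bash
echo '[{"x":-0.0015, "z":0.008, "finger_gap":0}, {"x":-0.0015, "z":0.014, "finger_gap":0}, {"x":-0.0015, "z":0.018, "finger_gap":0}, {"x":-0.0015, "z":0.022, "finger_gap":0}, {"x":-0.0015, "z":0.025, "finger_gap":0}, {"x":-0.0015, "z":0.025, "finger_gap":0}, {"x":-0.0015, "z":0.025, "finger_gap":0}]' | python3 inch.py; echo '[{"z":0.002, "finger_gap":0}, {"z":0.004, "finger_gap":0}, {"z":0.005, "finger_gap":0}, {"z":0.006, "finger_gap":0}, {"z":0.006, "finger_gap":0}, {"z":0.006, "finger_gap":0}]' | python3 inch.py;echo '[{"z":0.001, "finger_gap":0}, {"z":0.002, "finger_gap":0}, {"z":0.002, "finger_gap":0}, {"z":0.002, "finger_gap":0}]' | python3 inch.py
```

```text
time: 16.8
position: [0.5047, -0.1298, 0.1426]
tool_rot: [3.142, -0.0, 0.0]
ft_force: [0.7, 0.1, -4.7]
grip_width: 0.536
grip_force: 31.3
time: 17.4
position: [0.5046, -0.1298, 0.1365]
tool_rot: [3.142, -0.0, 0.0]
ft_force: [0.2, 0.0, -5.0]
grip_width: 0.536
grip_force: 31.3
time: 17.8
position: [0.5048, -0.1299, 0.1348]
tool_rot: [3.141, -0.0, 0.001]
ft_force: [-0.6, -0.6, -2.4]
grip_width: 0.535
grip_force: 31.4
```

```bash
echo '[{"z":0.001, "finger_gap":0}, {"z":0.001, "finger_gap":0}, {"z":0.001, "finger_gap":0.56}, {"z":0.001, "finger_gap":0.6}, {"z":0.001, "finger_gap":0.7}, {"z":0.001, "finger_gap":1}, {"z":0.001, "finger_gap":1}, {"z":0.001, "finger_gap":1}, {"z":0.001, "finger_gap":1}, {"z":-0.02, "finger_gap":1}, {"z":-0.06, "finger_gap":1}, {"z":-0.1, "finger_gap":1}, {"z":-0.12, "finger_gap":1}, {"z":-0.12, "finger_gap":1}, {"z":-0.12, "finger_gap":1}]' | python3 inch.py; python3 st.py 0.4035 0.2795 0.25; python3 - <<'E'
from h import *
for n in("side","top"): cv2.imwrite(f"pics/{n}6.png",camrig.get_image(n)[...,::-1])
s=cv2.imread("pics/side6.png");t=cv2.imread("pics/top6.png")
cv2.imwrite("pics/c6.png",np.hstack([cv2.resize(s[90:260,200:370],(400,400),interpolation=2),cv2.resize(t[130:270,250:390],(400,400),interpolation=2)]))
E
```

```text
time: 19.3
position: [0.5043, -0.1299, 0.2541]
tool_rot: [3.141, -0.0, -0.001]
ft_force: [-0.2, 0.1, -0.4]
grip_width: 0.997
grip_force: 0.0
19.3 p [ 0.5043 -0.1299  0.2541] q [ 0.6481  0.0532 -0.4617  1.7067  0.0243  1.3876 -1.3885] F [-0.2324  0.0906 -0.4407] w 0.9965440123631327 0.0 yaw -0.017314335442500293
tool shift [-0.101  -0.4094  0.0041]
```

View pics/c6.png

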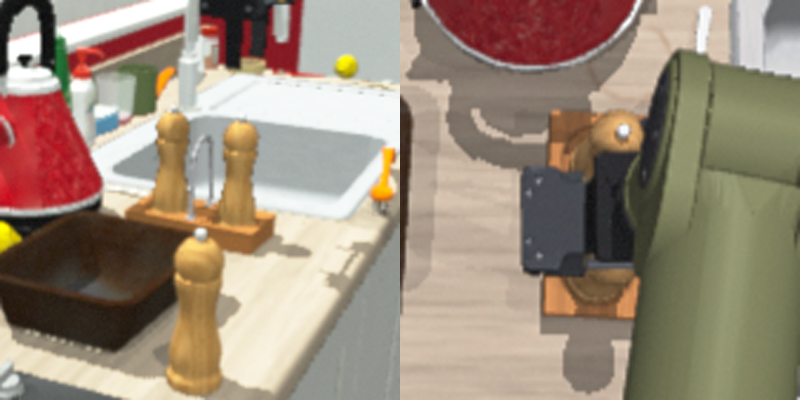

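Both full mills stand seated in the wells. Next is the left mill.

```bash
echo '[{"x":-0.006, "y":-0.025, "finger_gap":1}, {"x":-0.017, "y":-0.07, "finger_gap":1}, {"x":-0.028, "y":-0.115, "finger_gap":1}, {"x":-0.039, "y":-0.16, "finger_gap":1}, {"x":-0.05, "y":-0.205, "finger_gap":1}, {"x":-0.061, "y":-0.25, "finger_gap":1}, {"x":-0.072, "y":-0.295, "finger_gap":1}, {"x":-0.083, "y":-0.34, "finger_gap":1}, {"x":-0.094, "y":-0.38, "finger_gap":1}, {"x":-0.101, "y":-0.409, "finger_gap":1}, {"x":-0.101, "y":-0.409, "finger_gap":1}, {"x":-0.101, "y":-0.409, "finger_gap":1}, {"x":-0.101, "y":-0.409, "finger_gap":1}]' | python3 inch.py; python3 st.py 0.4035 0.2795 0.122
```

```text
time: 20.7
position: [0.404, 0.2775, 0.2536]
tool_rot: [3.14, -0.004, -0.002]
ft_force: [0.8, 0.1, 0.5]
grip_width: 1.002
grip_force: 0.0
20.7 p [0.404  0.2775 0.2536] q [ 0.282  -0.0048 -0.9227  1.76   -0.0037  1.3864 -2.2131] F [0.8032 0.1295 0.5124] w 1.0022712394464839 0.0 yaw -0.13560598960037795
tool shift [-0.0003 -0.0022  0.1316]
```

```bash
echo '[{"y":-0.002, "z":0.04, "finger_gap":1}, {"y":-0.002, "z":0.08, "finger_gap":1}, {"y":-0.002, "z":0.11, "finger_gap":1}, {"y":-0.002, "z":0.131, "finger_gap":1}, {"y":-0.002, "z":0.131, "finger_gap":1}, {"y":-0.002, "z":0.131, "finger_gap":1}, {"y":-0.002, "z":0.131, "finger_gap":0}, {"y":-0.002, "z":0.131, "finger_gap":0}, {"y":-0.002, "z":0.131, "finger_gap":0}, {"y":-0.002, "z":0.131, "finger_gap":0}, {"y":-0.002, "z":0.131, "finger_gap":0}, {"y":-0.002, "z":0.131, "finger_gap":0}, {"y":-0.002, "z":0.131, "finger_gap":0}, {"y":-0.002, "z":0.131, "finger_gap":0}]' | python3 inch.py 30;echo '[{"z":-0.005, "finger_gap":0}, {"z":-0.02, "finger_gap":0}, {"z":-0.045, "finger_gap":0}, {"z":-0.075, "finger_gap":0}, {"z":-0.105, "finger_gap":0}, {"z":-0.125, "finger_gap":0}, {"z":-0.13, "finger_gap":0}, {"z":-0.13, "finger_gap":0}, {"z":-0.13, "finger_gap":0}, {"z":-0.13, "finger_gap":0}]' | python3 inch.py; for i in 1 2 3 4 5 6; do echo '[{"finger_gap":0}]' | python3 inch.py | grep ft_; done;  python3 st.py 0.57 0.18 0.25
```

```text
time: 22.1
position: [0.4038, 0.281, 0.1236]
tool_rot: [3.141, -0.0, 0.0]
ft_force: [0.1, -0.7, 2.2]
grip_width: 0.544
grip_force: 30.0
time: 23.1
position: [0.4029, 0.2807, 0.2522]
tool_rot: [3.141, -0.0, -0.004]
ft_force: [0.0, 0.2, -3.2]
grip_width: 0.545
grip_force: 30.0
ft_force: [0.5, 0.6, -1.9]
ft_force: [0.8, 0.6, -2.1]
ft_force: [-0.4, -0.5, -1.5]
ft_force: [-0.2, -0.1, -3.0]
ft_force: [0.6, -0.2, -2.0]
ft_force: [-0.1, -0.8, -2.1]
23.7 p [0.4036 0.2812 0.2535] q [ 0.2863 -0.0004 -0.9358  1.7574 -0.0003  1.3844 -2.2203] F [-0.0688 -0.8478 -2.0798] w 0.5433454674351865 29.99966621515341 yaw -0.008639039255573076
tool shift [0.1664 0.1012 0.0035]
```

It reads about -2.2 N, so it is empty and goes to the centre of the tin.

```bash
echo '[{"x":0.006, "y":0.004, "finger_gap":0}, {"x":0.02, "y":0.013, "finger_gap":0}, {"x":0.04, "y":0.026, "finger_gap":0}, {"x":0.063, "y":0.041, "finger_gap":0}, {"x":0.087, "y":0.057, "finger_gap":0}, {"x":0.11, "y":0.072, "finger_gap":0}, {"x":0.13, "y":0.085, "finger_gap":0}, {"x":0.146, "y":0.096, "finger_gap":0}, {"x":0.157, "y":0.103, "finger_gap":0}, {"x":0.164, "y":0.107, "finger_gap":0}, {"x":0.166, "y":0.109, "finger_gap":0}, {"x":0.166, "y":0.109, "z":0.01, "finger_gap":0}, {"x":0.166, "y":0.109, "z":0.035, "finger_gap":0}, {"x":0.166, "y":0.109, "z":0.06, "finger_gap":0}, {"x":0.166, "y":0.109, "z":0.085, "finger_gap":0}, {"x":0.166, "y":0.109, "z":0.105, "finger_gap":0}, {"x":0.166, "y":0.109, "z":0.115, "finger_gap":0}, {"x":0.166, "y":0.109, "z":0.115, "finger_gap":0}, {"x":0.166, "y":0.109, "z":0.115, "finger_gap":0}]' | python3 inch.py; python3 st.py 0.57 0.172 0.126;echo '[{"z":0.002, "finger_gap":0}, {"z":0.004, "finger_gap":0}, {"z":0.006, "finger_gap":0}, {"z":0.007, "finger_gap":0}, {"z":0.007, "finger_gap":0}, {"z":0.007, "finger_gap":0}]' | python3 inch.py
```

```text
time: 25.6
position: [0.5697, 0.1728, 0.1393]
tool_rot: [-3.141, -0.001, -0.002]
ft_force: [-0.1, 0.7, -2.2]
grip_width: 0.538
grip_force: 30.0
25.6 p [0.5697 0.1728 0.1393] q [ 0.317   0.3608 -0.7967  1.6764  0.2725  1.2186 -2.1124] F [-0.1221  0.7284 -2.2209] w 0.5383022542573195 29.99959601671435 yaw 0.034373421531581294
tool shift [0.0003 0.0008 0.0133]
time: 26.2
position: [0.5696, 0.1722, 0.1315]
tool_rot: [3.142, -0.0, -0.0]
ft_force: [0.7, -0.2, -2.6]
grip_width: 0.54
grip_force: 30.0
```

```bash
echo '[{"z":0.002, "finger_gap":0}, {"z":0.003, "finger_gap":0}, {"z":0.003, "finger_gap":0}, {"z":0.003, "finger_gap":0}]' | python3 inch.py;echo '[{"z":0.001, "finger_gap":0}, {"z":0.002, "finger_gap":0}, {"z":0.002, "finger_gap":0}, {"z":0.002, "finger_gap":0}]' | python3 inch.py
```

```text
time: 26.6
position: [0.5696, 0.1722, 0.1284]
tool_rot: [3.142, -0.0, -0.0]
ft_force: [0.5, 0.5, -1.8]
grip_width: 0.54
grip_force: 30.0
time: 27.0
position: [0.5704, 0.1722, 0.1275]
tool_rot: [3.142, -0.001, 0.003]
ft_force: [-0.6, -1.1, 5.9]
grip_width: 0.537
grip_force: 30.0
```

Contact is firm. I'll release and back off.

```bash
echo '[{"z":-0.001, "finger_gap":0}, {"z":-0.001, "finger_gap":0.56}, {"z":-0.001, "finger_gap":0.6}, {"z":-0.001, "finger_gap":0.7}, {"z":-0.001, "finger_gap":1}, {"z":-0.001, "finger_gap":1}, {"z":-0.001, "finger_gap":1}, {"z":-0.001, "finger_gap":1}, {"z":-0.02, "finger_gap":1}, {"z":-0.06, "finger_gap":1}, {"z":-0.1, "finger_gap":1}, {"z":-0.14, "finger_gap":1}, {"z":-0.17, "finger_gap":1}, {"x":-0.05, "z":-0.17, "finger_gap":1}, {"x":-0.1, "z":-0.17, "finger_gap":1}, {"x":-0.1, "z":-0.17, "finger_gap":1}, {"x":-0.1, "z":-0.17, "finger_gap":1}, {"x":-0.1, "z":-0.17, "finger_gap":1}]' | python3 inch.py; python3 - <<'E'
from h import *
s=camrig.get_image("side")[...,::-1];t=camrig.get_image("top")[...,::-1]
cv2.imwrite("pics/c7.png",np.hstack([cv2.resize(s[90:260,170:340],(400,400),interpolation=2),cv2.resize(t[100:270,150:350],(400,340),interpolation=2).copy() if 0 else cv2.resize(t[100:280,150:350],(400,400),interpolation=2)]))
E
```

```text
time: 28.8
position: [0.4706, 0.1717, 0.2968]
tool_rot: [3.142, -0.002, 0.002]
ft_force: [0.5, 0.2, -0.6]
grip_width: 1.0
grip_force: 0.0
```

View pics/c7.png

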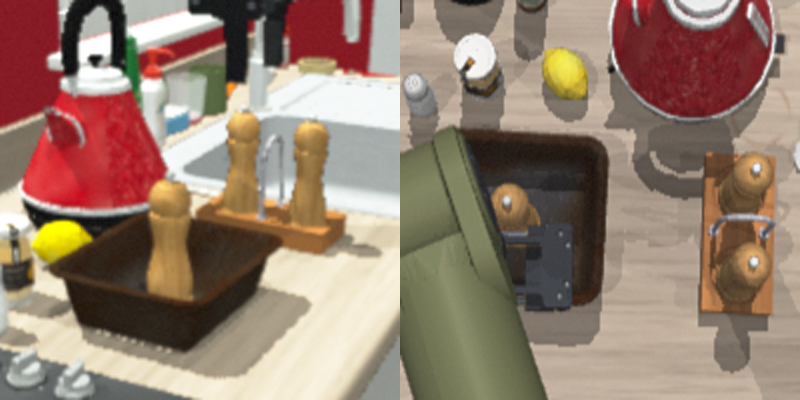

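All three mills stand upright: one in the tin, with its nut at (509,201) in the right half, and two in the wells, with nuts at (756,170) and (754,262). I'll check the heights of the nuts, then hand in.

```bash
python3 - <<'E'
from h import *
T=lambda x,y:((x-400)/2+150,y*.45+100); S=lambda x,y:(x*.425+170,y*.425+90)
for a,b in(((756,170),(242,114)),((754,262),(312,120)),((509,201),(171,180))): print(*tri(T(*a),S(*b)))
E
```

```text
[ 0.60926695 -0.13649341  0.16640724] 0.005137215792353605
[ 0.50455411 -0.13195046  0.17223897] 0.0027012997577617326
[0.5697632  0.16741809 0.16209195] 0.001500423438586333
```

```bash
python3 -c "
from bench import ctrl, camrig, workorder, get_state
print(workorder.close_job())"
```

```text
the job is handed in; nothing more can be done
None
```

Job handed in at about 29 s of the 67 s limit: the two full mills (about 4.6 N each) stand in the wells and the empty one (about 2.2 N) in the roasting tin, all upright in the last pictures.

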